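# Set the extending pan rest to its mark and clamp it

## Task

I need the pan rest longer for the big casserole: draw its sprung sliding leg out, with the cam lever still open, until the leg's pointer is level with the marker on the scale bar, and pause there a moment. Then, keeping the leg at the mark, squeeze the cam lever fully home against the fixed lug, and finish while still holding lug and lever pinched with the leg at the mark; do not let go, I will fit the locking screw. Do not push the marker along, and leave the mug, lemon and tin where they are.

Things in the scene. Friction and masses are not known exactly. Their poses are not given: they have to be found in the camera images.
- rest: pan rest, fixed dark steel grid 160 x 160 mm, 45 high. Origin on the worktop, 35 mm in front of the grid's middle; x along the rods, away from the robot; y left; grid's front edge at x = -45. Two 10 mm rods (20 mm high, at y = -70 and 70) run forward to x = -250, ending in blocks 26 high; a flat scale bar (top 20 high) lies at y = 100. The leg draws out along -x
- leg: sliding leg: upright steel end plate across the rods, 12 mm thick, 120 wide, top 62 high. Origin on the worktop below the middle of its inner (+x) face; axes as the rest's. Starts at x = -114 mm of the rest, draws out 135. A spring pulls it in with 3 to 4 N all the way, lever closed or not. Fingers let down either side of lug and lever can draw it by the inner face
- pointer (a point): tip of the thin upright fin at the +y end of the leg's end plate, 40 mm high; from the leg's origin 6 mm to -x, 84 mm to +y. Level with the mark when both have the same x in the rest's frame
- mark (a point): top of the thin fin on the black marker saddle (14 x 18 mm, top 40 mm high) on the scale bar, at y = 100 mm of the rest; its x in the rest's frame is 46 to 100 mm nearer the robot than the pointer's start. A push of 6 N would shift it along the bar
- lug (a point): fixed upright steel lug on the leg, 12 mm thick, 2 to 30 mm behind the plate's inner face, 66 high; it stands on the leg's floor plate (top 18 mm high). Point on the worktop below its outer face, which looks to -y; always at y = -18 mm of the leg, axes as the leg's
- cam_lever: black upright tab facing the lug, 12 mm thick, 2 to 30 mm behind the plate's inner face, 22 to 66 high. Origin on the worktop below its outer (+y) face: y = 30 mm of the leg when open (48 mm over lug and lever), 18 mm when fully home at its stop (36 mm over both, middle at y = 0). Slides with about 7 N, stays where left, no spring; the lug does not move
- mug: low mug, 64 x 89 x 48 mm, bystander; origin under its middle
- lemon: lemon, 72 x 57 x 58 mm, bystander; origin under its middle
- tin: short food tin, 76 mm wide, 58 mm high, bystander; origin under its middle

How it is judged:
By the outcome, as a careful person would: the job done as asked, in the order asked, and still so for the second after the job is handed in, while the arm keeps its last pose, push and grip.
It also fails if it takes over 40 s, if anything falls off the work surface, if the arm or the gripper's body presses on something with over 40 N, if the wrist force passes 120 N, or if a joint passes its speed limit or range.

## Robot

A 6-joint arm with a two-finger parallel gripper is mounted at the origin on a cart in front of the work surface, level with it; the furniture and walls round the work are solid. World frame = base frame: x ahead of the robot, y to its left, z up, the work surface at z = 0. Lengths are in m, angles in rad, forces in N, time in s.
With the tool pointing down it reaches from about 0.425 to 0.95 m from the base axis. Payload 3.5 kg.
Tool frame: the origin (TCP) lies between the finger pads; the fingertips stand 22 mm ahead of it and the grasp point (between the pads) lies 3 mm ahead of it (ctrl.nose_length is the z of the fingertips in the tool frame, in m); z points along the fingers, y is the line along which they close (so a half turn about z gives the same grasp; the last joint's range is limited). The gripper opens to 85 mm and grips with 20 to 120 N. Pads are 22 mm wide; open, the fingers measure 114 mm over their backs; the gripper's body (76 mm by 85 mm) begins 54 mm behind the grasp point. The pads swing forward as they close: fully open they stand 13 mm farther back than shut.
Start: joints at [1.027, 0.286, 1.577, -0, 1.279, -0.15], TCP at [0.259, 0.623, 0.22] pointing down, gripper open.
Joint ranges: [-2.77, 2.77], [-0.9, 2.22], [0.21, 2.48], [-1.53, 4.67], [0.24, 2.81], [-2.84, 2.84]. Speed limits (rad/s): [2.79, 2.79, 3.14, 3.14, 3.14, 3.14].

## Interface

Orientations are given as a unit quaternion [x, y, z, w].
In Python, from plant import ctrl gives the robot as it stands. The module is installed in compiled form; this text tells all that it offers.
- The arm moves only by the tool send_rows, never from a script. Its argument "rows" is text: rows parted by semicolons, each of 7 numbers parted by spaces: the turn, a rotation vector about the tool's x, y, z in degrees, then the shift along the tool's x, y, z in mm, then the opening, from -1 (shut) to 1 (fully open). A call has 1 to 8 rows; each row is the pose to reach, as a shift and turn from the pose commanded when the call began, along the tool's axes at that moment; what a row does not reach only later rows make up. A row lasts 1/8 s, in which the tool goes at most 62.5 mm and 10.7 degrees, less where a joint would pass 70% of its speed; a pose out of reach is approached as far as the arm can. A call with a gripper value outside its range is refused whole. The fingers move at their own pace and stop on an object; "grip_force" is the grip in N (left out, the last holds). Time passes only in rows, so rows that repeat a pose let the fingers close. It gives the time, the measured TCP pose, the force, the opening and the grip force at its end, in the units of the state.
- ctrl.get_state(): the state, without advancing time (a new reading comes with each control period).
- ctrl.read_camera(name): name is "scene" or "top" or "wrist"; returns a dict with "color" (400x640x3 uint8, red, green, blue), "fx", "fy", "cx", "cy" (pixels), "extrinsics" (4x4, takes a point from world to camera coordinates). Camera axes: x right, y down, z forward; pixel columns grow to the right and rows downward; lengths in m; the calibration is good to about 2 mm. A picture is of the moment at which its call begins. There is no depth.
- ctrl.sign_off(): hands the job in; it is judged then, once.
Trained networks look in a picture, given as the dict that the camera call returned (one of the last four; its "shot" number tells which), for a name from the list of things; names that differ only in an ending like _2 or _b are one class to them, and where a whole thing is asked for, a point or a joint stands for the part that bears it (a point fixed in the world has none). Each returns a list of dicts, best first, with "p" (0 to 1); they miss things now and then, are a little off and sometimes report something else, mostly with a low value. They report only what shows in the picture. A call takes as long as a camera call.
- ctrl.look_for(picture, target): "position" ([x, y, z] in m, in the coordinates of the camera as it stood for that picture, good to about 4 mm: the middle of the surface that is visible of it).
The state is a dict: "time": time; "qpos": joint angles; "dq": joint speeds; "joint_efforts": joint torques, N m; "eef_pos": TCP position; "tcp_rot": TCP orientation; "contact_force": force on the tool from outside, world axes, zero at the start; "wrist_torque": the same for the moment, N m; "opening": opening from 0.0 (shut) to 1.0 (fully open); "finger_force": force on a finger pad.
Only numpy, scipy, OpenCV 4.12 (cv2) and the standard library are available. Lean on these libraries where they do the work, as an engineer would, in place of code of your own. Each camera call takes 0.05 s, during which the arm holds its last target. There are 200 camera calls.

## Working session

There is one attempt and no reset: what is moved stays moved. The work goes in short steps, Python scripts to look and compute and a tool call to move; the robot and the scene stay as the last step left them, time stands still between calls to the robot, and variables do not carry over. Pictures are saved under pics/ and viewed, at most 10 in all, crops included, and the job is handed in when it is done.

Besides the shell and the picture viewer there is one more tool, called after ">>>" in YAML: its name, and indented under it one key for each argument. send_rows: Moves the arm, as the interface text tells. Its arguments: {"type":"object","properties":{"rows":{"type":"string"},"grip_force":{"type":"number"}},"required":["rows"]}

```bash
mkdir -p pics; cat > h.py <<'E'
import numpy as np, cv2
from plant import ctrl
from scipy.spatial.transform import Rotation as R
def shot(name,fn=None):
    p=ctrl.read_camera(name)
    if fn: cv2.imwrite('pics/'+fn,p['color'][:,:,::-1])
    return p
def look(p,t):
    r=ctrl.look_for(p,t); E=np.array(p['extrinsics'])
    return [(round(d['p'],2),np.round((E[:3,:3].T@(np.array(d['position'])-E[:3,3]))*1000,1)) for d in r[:2]]
def proj(p,X):
    E=np.array(p['extrinsics']);c=E[:3,:3]@X+E[:3,3]
    return np.array([p['fx']*c[0]/c[2]+p['cx'],p['fy']*c[1]/c[2]+p['cy']])
def ray(p,u,v):
    E=np.array(p['extrinsics']);o=-E[:3,:3].T@E[:3,3]
    d=E[:3,:3].T@np.array([(u-p['cx'])/p['fx'],(v-p['cy'])/p['fy'],1]);return o,d/np.linalg.norm(d)
def atz(p,u,v,z):
    o,d=ray(p,u,v);return o+d*(z-o[2])/d[2]
def tri(obs):
    A=np.zeros((3,3));b=np.zeros(3)
    for p,u,v in obs:
        o,d=ray(p,u,v);M=np.eye(3)-np.outer(d,d);A+=M;b+=M@o
    return np.linalg.solve(A,b)
E
cat > a.py <<'E'
from h import *
for c in ['scene','top']:
    p=shot(c,c+'1.png'); E=np.array(p['extrinsics'])
    print(c,p['fx'],p['cx'],p['cy'],'cam at',-E[:3,:3].T@E[:3,3], 'fwd',E[2,:3])
    for t in ['rest','leg','pointer','mark','lug','cam_lever','mug','lemon','tin']: print(t,look(p,t))
s=ctrl.get_state();print(s)
print(ctrl.nose_length)
E
python3 a.py
```

```text
scene 399.67422451235336 328.0032391298916 201.84388948280983 cam at [ 0.08801621 -0.70547561  0.54475303] fwd [ 0.55799166  0.66376792 -0.49805367]
rest [(0.72, array([ 658.5, -108.7,   36.6])), (0.5, array([754.6,  55.5,  42.9]))]
leg [(0.85, array([ 600.8, -105.4,   39.7]))]
pointer [(0.56, array([ 603. , -105.1,   35.8]))]
mark [(0.37, array([545.1,  22.6,  22.4]))]
lug [(0.61, array([ 602.7, -106.5,   39.5]))]
cam_lever [(0.39, array([ 659. , -110.4,   34.6]))]
mug [(0.64, array([ 543.7, -322.1,   33.9]))]
lemon [(0.69, array([ 660.1, -295. ,   40.6]))]
tin [(0.75, array([754.2,  54.6,  43.6])), (0.35, array([ 599. , -104.7,   44.2]))]
top 517.6532466244976 315.1937040847329 191.90778243475555 cam at [0.23670543 0.01637838 1.42137051] fwd [ 0.2738731  -0.03009641 -0.96129482]
rest [(0.67, array([664.4, -85.3,  41.1])), (0.17, array([759.3,  69.3,  58. ]))]
leg [(0.74, array([608.3, -86.3,  27.7]))]
pointer [(0.59, array([615.6, -90.2,  33.1]))]
mark []
lug [(0.88, array([618.2, -88.9,  32.7]))]
cam_lever [(0.64, array([628.8, -68.8,  54. ]))]
mug []
lemon [(0.67, array([ 668.5, -279.5,   52. ]))]
tin [(0.8, array([763.8,  67.7,  58. ]))]
{'time': 1.0, 'qpos': array([ 1.02699860e+00,  2.86307813e-01,  1.57668965e+00,  5.08128961e-05,
        1.27861906e+00, -1.50006131e-01]), 'dq': array([-0.00203102,  0.00145042, -0.00131467, -0.00054205,  0.00118237,
        0.00028957]), 'joint_efforts': array([-2.42445758e-04, -4.05973005e+01, -2.92947882e+01, -1.74406573e-04,
        4.78734746e-04,  8.68363855e-06]), 'eef_pos': array([0.25895046, 0.62333981, 0.21952526]), 'tcp_rot': array([ 1.95633232e-01,  9.80677132e-01, -2.95473108e-06, -2.69389143e-05]), 'contact_force': array([-0.13441267, -0.15298203, -0.46067278]), 'wrist_torque': array([ 0.01770213,  0.08447549, -0.03424846]), 'finger_force': 0.0, 'opening': 1.0005682070512913}
0.022
```

```bash
python3 -c "
import cv2
t=cv2.imread('pics/top1.png');s=cv2.imread('pics/scene1.png')
cv2.imwrite('pics/tc.png',cv2.resize(t[90:340,230:530],None,fx=2.4,fy=2.4,interpolation=cv2.INTER_CUBIC))"
```

```text
(no output)
```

View pics/tc.png

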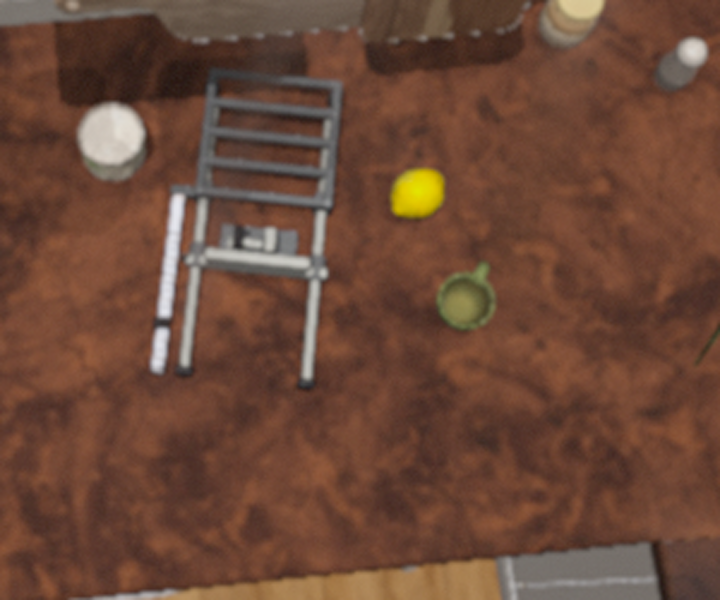

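View pics/scene1.png

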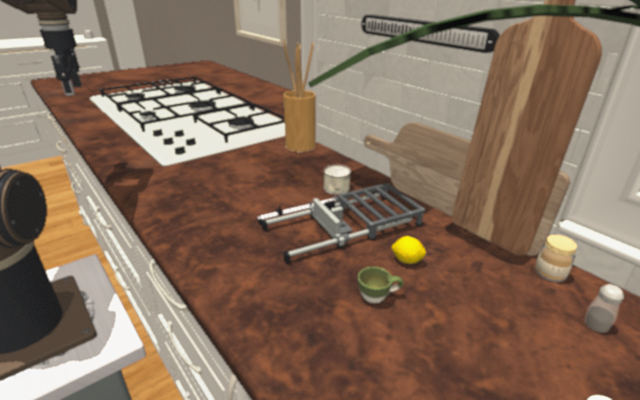

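The scene shows the rest at about pixel (345,215), leg end plate at (328,217), lemon (408,250), mug (375,285) and tin (337,180). In the top crop the plate runs from (195,258) to (318,270), the black saddle is at (162,322), and the rod ends are at (184,372) and (306,383).

```bash
cat > b.py <<'E'
from h import *
p=shot('top')
f=lambda u,v,z: atz(p,230+u/2.4,90+v/2.4,z)*1000
L=f(184,372,.026);Rr=f(306,383,.026);M=f(162,322,.04);FL=f(200,190,.045);FR=f(331,206,.045);BL=f(211,73,.045);BR=f(340,84,.045)
print(L,Rr,M,FL,FR,BL,BR)
yaw=[np.degrees(np.arctan2(a[1],a[0])) for a in [FL-L+0*L,BL-FL,BR-FR]]+[np.degrees(np.arctan2(-(a[0]),a[1])) for a in [L-Rr,FL-FR,BL-BR]]
print(yaw)
# fit rigid 2D: rest points
P=np.array([[-250,70],[-250,-70],[-45,80],[-45,-80],[115,80],[115,-80]],float);W=np.array([L,Rr,FL,FR,BL,BR])[:,:2]
pc,wc=P.mean(0),W.mean(0);H=(P-pc).T@(W-wc);th=np.arctan2(H[0,1]-H[1,0],H[0,0]+H[1,1])
Rm=np.array([[np.cos(th),-np.sin(th)],[np.sin(th),np.cos(th)]]);t=wc-Rm@pc
print('yaw',np.degrees(th),'origin',t,'res',W-(P@Rm.T+t)); print('mark in rest',Rm.T@(M[:2]-t))
print('leg origin',Rm@[-114,0]+t,'target tcp',Rm@[-98,0]+t)
s=ctrl.get_state();Q=R.from_quat(s['tcp_rot']);print(Q.as_matrix())
w=shot('wrist','w0.png');E=np.array(w['extrinsics']);C=-E[:3,:3].T@E[:3,3]
print('cam in tool',Q.inv().apply(C-s['eef_pos'])*1000,'fwd in tool',Q.inv().apply(E[2,:3]),w['fx'])
E
python3 b.py
```

```text
[486.75513632  10.43283138  26.        ] [ 460.87610818 -125.91808453   26.        ] [543.82431142  30.05045736  40.        ] [695.28706789 -27.96700966  45.        ] [ 661.13495125 -177.76047938   45.        ] [841.24575954 -55.33646025  45.        ] [ 812.27378447 -207.67542592   45.        ]
[np.float64(-10.433771995425644), np.float64(-10.620487998986292), np.float64(-11.19586017185033), np.float64(-10.746754406229737), np.float64(-12.843593987773394), np.float64(-10.767975320616701)]
yaw -11.766702523595717 origin [ 718.33463193 -109.60640027] res [[-1.10787935  0.52842001]
 [ 1.56289322  1.2355534 ]
 [ 4.69263712 -5.85621636]
 [ 3.16886415  0.98808455]
 [-5.98644187 -0.59732328]
 [-2.33007326  3.70148169]]
mark in rest [-199.3229969   101.13472575]
leg origin [606.73022035 -86.3587054 ] target tcp [622.39399742 -89.62153977]
[[-9.23429407e-01  3.83768329e-01  5.66493069e-06]
 [ 3.83768329e-01  9.23429407e-01  5.77222810e-07]
 [-5.00964375e-06  2.70704550e-06 -1.00000000e+00]]
cam in tool [  75.85974064    1.02170437 -153.58736543] fwd in tool [-2.98022290e-01 -8.26110703e-04  9.54558554e-01] 286.63891646639917
```

>>> send_rows:
  rows: "0 0 -5 -280 -240 0 1;0 0 -11.5 -370 -310 0 1;0 0 -11.5 -370 -310 0 1;0 0 -11.5 -370 -310 0 1;0 0 -11.5 -370 -310 0 1;0 0 -11.5 -370 -310 0 1;0 0 -11.5 -370 -310 0 1;0 0 -11.5 -370 -310 0 1"

```text
time: 2.1
eef_pos: [0.4826, 0.1928, 0.22]
tcp_rot: [0.097, 0.995, 0.0, 0.001]
contact_force: [0.7, -0.1, -0.3]
opening: 1.0
finger_force: 0.0
```

```bash
cat > st.py <<'E'
from h import *
import sys
s=ctrl.get_state();Q=R.from_quat(s['tcp_rot']);M=Q.as_matrix()
print('t',s['time'],'tcp',np.round(s['eef_pos']*1000,1),'yaw',np.degrees(np.arctan2(-M[0,1],M[1,1])).round(2),'F',s['contact_force'].round(1),'op',round(s['opening'],3),s['finger_force'],'z',M[:,2].round(4))
if len(sys.argv)>1:
    T=np.array(eval(sys.argv[1]));print('shift tool mm',Q.inv().apply(T-s['eef_pos']*1000).round(1))
E
python3 st.py "[622,-90,220]"
```

```text
t 2.1 tcp [482.6 192.8 220. ] yaw -11.15 F [ 0.7 -0.1 -0.3] op 1.0 0.0 z [ 0.0011  0.     -1.    ]
shift tool mm [-1.914e+02 -2.505e+02  1.000e-01]
```

>>> send_rows:
  rows: "0 0 0 -191 -250 0 1;0 0 0 -191 -250 0 1;0 0 0 -191 -250 0 1;0 0 0 -191 -250 0 1;0 0 0 -191 -250 0 1;0 0 0 -191 -250 0 1;0 0 0 -191 -250 0 1"

```text
time: 2.98
eef_pos: [0.6209, -0.0868, 0.2192]
tcp_rot: [0.097, 0.995, 0.0, -0.0]
contact_force: [0.2, 0.4, -0.6]
opening: 1.001
finger_force: 0.0
```

```bash
cat > c.py <<'E'
from h import *
p=shot('wrist','w1.png')
for t in ['rest','leg','pointer','mark','lug','cam_lever']: print(t,look(p,t))
E
python3 st.py; python3 c.py
```

```text
t 2.975 tcp [620.9 -86.8 219.2] yaw -11.1 F [ 0.2  0.4 -0.6] op 1.001 0.0 z [-9.e-04  7.e-04 -1.e+00]
rest [(0.63, array([645.5, -87.3,  36. ])), (0.53, array([609.8, -84.4,  42.3]))]
leg [(0.76, array([611.1, -91.9,  42.6])), (0.49, array([648.2, -87.3,  35.8]))]
pointer [(0.72, array([610.4, -86.9,  42.7]))]
mark [(0.5, array([546.6,  31.4,  24.1]))]
lug []
cam_lever [(0.74, array([625.4, -68.5,  62.7]))]
```

View pics/w1.png

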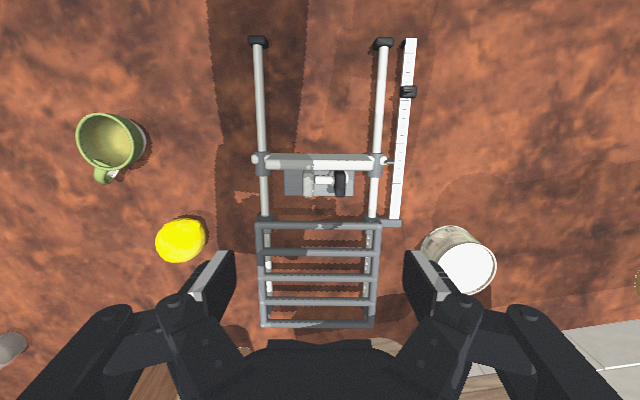

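The wrist view shows the end plate along row 160 (pixels 252–388), the lug at (308,183) and the lever at (340,183). The black saddle is at (408,91), the rod ends are at (258,41) and (383,43), and lemon, mug and tin are clear.

```bash
python3 -c "
import cv2
t=cv2.imread('pics/w1.png')
cv2.imwrite('pics/w1c.png',cv2.resize(t[70:210,240:430],None,fx=4.2,fy=4.2,interpolation=cv2.INTER_CUBIC))"
```

```text
(no output)
```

View pics/w1c.png

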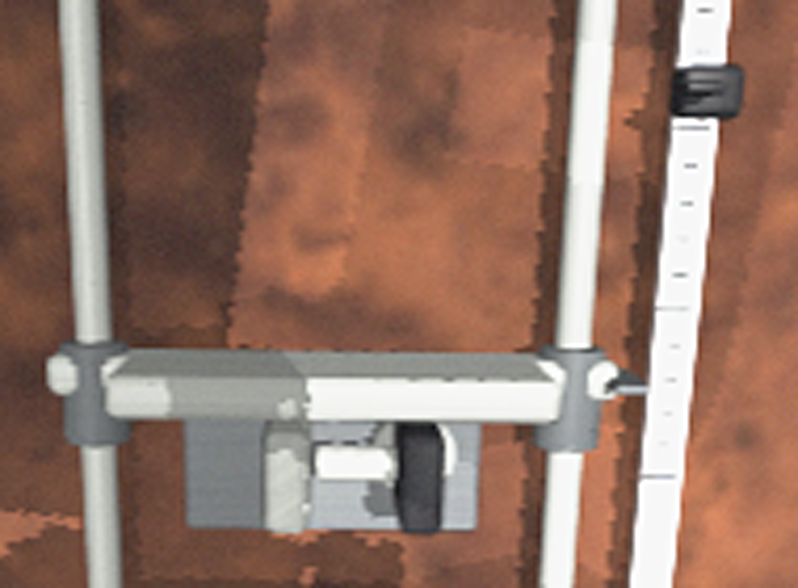

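The crop shows the pointer tip at full-picture pixel (393.6,162.4), the saddle fin at about (409,91.5), and the plate's inner top edge from (266,169.5) to (373,169.5). The lug's outer back edge is at (303.5,196) and the lever's at (345,196).

```bash
cat > d.py <<'E'
from h import *
p=shot('wrist','w1b.png')
c=lambda u,v,z: atz(p,240+u/4.2,70+v/4.2,z)*1000
pt=c(645,388,.04);mk=c(712,90,.04);e1=c(108,418,.062);e2=c(560,418,.062)
lb=c(266,528,.066);lb2=c(305,528,.066);vb=c(400,530,.066);vb2=c(441,530,.066)
rl=atz(p,383.5,43,.026)*1000;rr=atz(p,258,41,.026)*1000
for n,x in dict(pt=pt,mk=mk,e1=e1,e2=e2,lugout=lb,lugin=lb2,levin=vb,levout=vb2,rl=rl,rr=rr).items(): print(n,x.round(1))
g1=atz(p,258,223,.045)*1000;g2=atz(p,381,222,.045)*1000
a=lambda q,r:np.degrees(np.arctan2(-(q-r)[0],(q-r)[1]))
print('yaw plate',a(e2,e1),'blocks',a(rl,rr),'grid',a(g2,g1),'len plate',np.linalg.norm(e2-e1))
print('rod dir', [np.degrees(np.arctan2(*(x[1::-1]))) for x in [(atz(p,372,216,.02)-atz(p,381,60,.02)),(atz(p,264.5,216,.02)-atz(p,259,60,.02))]])
th=np.radians(-11);ux=np.array([np.cos(th),np.sin(th),0]);uy=np.array([-np.sin(th),np.cos(th),0])
O=(e1+e2)/2
for n,x in dict(pt=pt,mk=mk,lugout=lb,lugin=lb2,levin=vb,levout=vb2,rl=rl,rr=rr).items(): print(n,'leg frame',round((x-O)@ux,1),round((x-O)@uy,1))
print('O',O)
for X,Y,n in [(pt,'',''),(mk,'','')]:
  pass
t=shot('top')
for n,X in dict(pt=pt,mk=mk,e1=e1,e2=e2).items(): q=proj(t,X/1000);print(n,'in top crop',((q-[230,90])*2.4).round(1))
E
python3 d.py
```

```text
pt [622.3   3.8  40. ]
mk [547.9  29.9  40. ]
e1 [ 598.1 -140.5   62. ]
e2 [620.9 -24.   62. ]
lugout [ 634.5 -105.6   66. ]
lugin [636.5 -95.4  66. ]
levin [641.9 -70.6  66. ]
levout [644.  -59.9  66. ]
rl [493.2  11.3  26. ]
rr [ 465.2 -121.9   26. ]
yaw plate -11.062368817376367 blocks -11.885905325865746 grid -10.558034373263311 len plate 118.71630755804914
rod dir [np.float64(-10.99731328083399), np.float64(-12.42028000713845)]
pt leg frame -3.9 86.8
mk leg frame -81.9 98.3
lugout leg frame 28.9 -18.2
lugin leg frame 29.0 -7.8
levin leg frame 29.5 17.6
levout leg frame 29.6 28.5
rl leg frame -132.0 69.6
rr leg frame -134.1 -66.5
O [609.53702356 -82.22395573  62.        ]
pt in top crop [178.7 253.7]
mk in top crop [161.8 318.5]
e1 in top crop [306.9 257. ]
e2 in top crop [202.8 247.3]
```

>>> send_rows:
  rows: "0 0 0 -6 2.4 -0 0.8;0 0 0 -6 2.4 60 0.8;0 0 0 -6 2.4 115 0.8;0 0 0 -6 2.4 115 0.8;0 0 0 -6 2.4 115 0.8"

```text
time: 4.05
eef_pos: [0.6291, -0.0861, 0.1067]
tcp_rot: [0.096, 0.995, -0.0, 0.002]
contact_force: [0.3, -0.3, 0.9]
opening: 0.903
finger_force: 0.0
```

```bash
python3 st.py; python3 -c "
from h import *
shot('wrist','w2.png')"
```

```text
t 4.05 tcp [629.1 -86.1 106.7] yaw -11.06 F [ 0.3 -0.3  0.9] op 0.903 0.0 z [ 3.e-03 -9.e-04 -1.e+00]
```

View pics/w2.png

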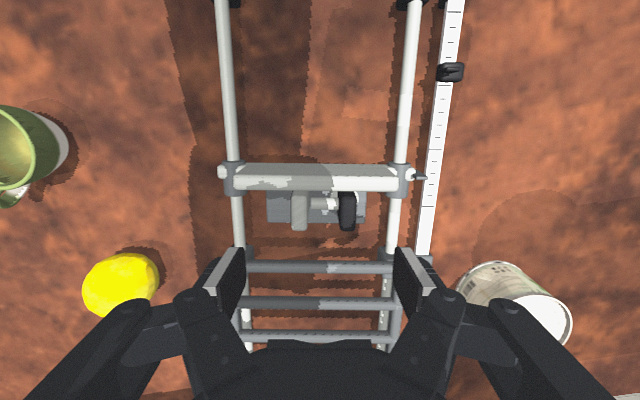

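The fingers are symmetric about the lug and lever: finger tips at columns 243 and 395, lug's left side at 291, lever's right at 356. The pointer tip is at (427,177) and the mark at (451,70), and nothing is touching. I'll check the heights by triangulating with the earlier view.

```bash
cat > e.py <<'E'
from h import *
s=ctrl.get_state();p=shot('wrist');E=np.array(p['extrinsics'])
def T(pos,q): M=np.eye(4);M[:3,:3]=R.from_quat(q).as_matrix();M[:3,3]=pos;return M
TC=E@T(s['eef_pos'],s['tcp_rot'])   # tool->cam
# w1 pose
th=np.radians(-11.1);M=np.array([[-np.cos(th),-np.sin(th),0],[-np.sin(th),np.cos(th),0],[0,0,-1.]])
T1=T([.6209,-.0868,.2192],R.from_matrix(M).as_quat());p1=dict(p);p1['extrinsics']=TC@np.linalg.inv(T1)
obs={'pointer':((393.6,162.4),(427,177)),'mark':((410,91.4),(451.5,71)),'inner L':((265.7,169.5),(237,189)),'inner R':((373.3,169.5),(397,189)),'lug back':((303.3,195.7),(291.5,230)),'lev back':((345,196.2),(355,230))}
th=np.radians(-11.1);ux=np.array([np.cos(th),np.sin(th),0]);uy=np.array([-np.sin(th),np.cos(th),0])
for n,(a,b) in obs.items():
    X=tri([(p1,*a),(p,*b)])*1000; d=X-s['eef_pos']*1000; print(n,X.round(1),'rel tcp leg axes',round(d@ux,1),round(d@uy,1))
E
python3 e.py
```

```text
pointer [621.6   1.8  43.4] rel tcp leg axes -25.0 84.9
mark [548.2  37.   14.9] rel tcp leg axes -103.8 105.3
inner L [ 599.8 -142.9   53.7] rel tcp leg axes -18.6 -61.3
inner R [622.7 -24.5  55.3] rel tcp leg axes -18.9 59.3
lug back [ 630.3 -105.    79.5] rel tcp leg axes 4.0 -18.2
lev back [641.2 -61.5  74. ] rel tcp leg axes 6.4 26.6
```

>>> send_rows:
  rows: "0 0 0 2 0 25 0.8;0 0 0 2 0 45 0.8;0 0 0 2 0 55 0.8;0 0 0 2 0 55 0.8"

```text
time: 4.65
eef_pos: [0.6253, -0.0852, 0.0489]
tcp_rot: [0.096, 0.995, 0.0, -0.001]
contact_force: [0.3, 0.7, 0.5]
opening: 0.897
finger_force: 0.0
```

```bash
python3 st.py
```

```text
t 4.65 tcp [625.3 -85.2  48.9] yaw -11.07 F [0.3 0.7 0.5] op 0.897 0.0 z [-1.2e-03  4.0e-04 -1.0e+00]
```

>>> send_rows:
  rows: "0 0 0 4 0 0 0.8;0 0 0 10 0 0 0.8;0 0 0 22 0 0 0.8;0 0 0 36 0 0 0.8;0 0 0 50 0 0 0.8;0 0 0 60 0 0 0.8;0 0 0 65 0 0 0.8;0 0 0 65 0 0 0.8"

```text
time: 5.65
eef_pos: [0.5616, -0.0728, 0.0497]
tcp_rot: [0.096, 0.995, -0.0, 0.0]
contact_force: [0.4, 0.0, -0.2]
opening: 0.898
finger_force: 0.0
```

```bash
python3 st.py;  python3 -c "
from h import *
p=shot('wrist','w3.png'); t=cv2.imread('pics/w3.png')
cv2.imwrite('pics/w3c.png',cv2.resize(t[60:260,180:480],None,fx=2.6,fy=2.6,interpolation=cv2.INTER_CUBIC))"
```

```text
t 5.65 tcp [561.6 -72.8  49.7] yaw -11.06 F [ 0.4  0.  -0.2] op 0.898 0.0 z [ 3.e-04 -1.e-04 -1.e+00]
```

View pics/w3c.png

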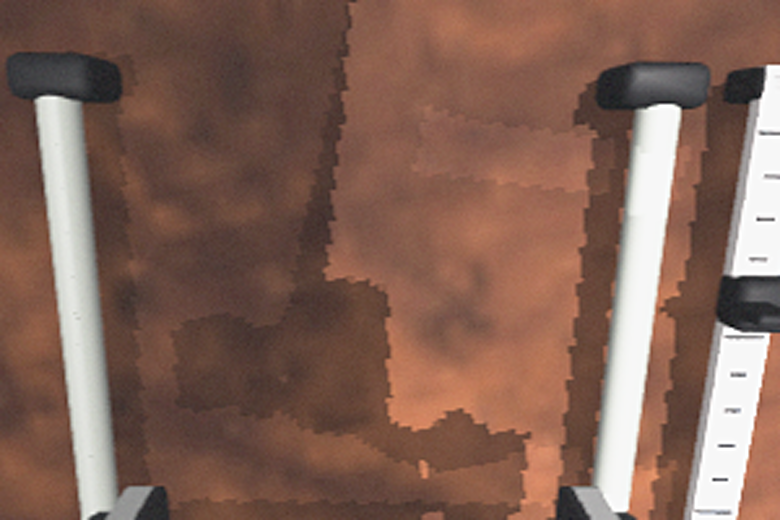

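The crop shows the rods, the rod ends and the saddle at full-picture pixel about (470,178), but no end plate in front of the fingers. The leg seems not to have come along, so I'll view the full picture.

View pics/w3.png

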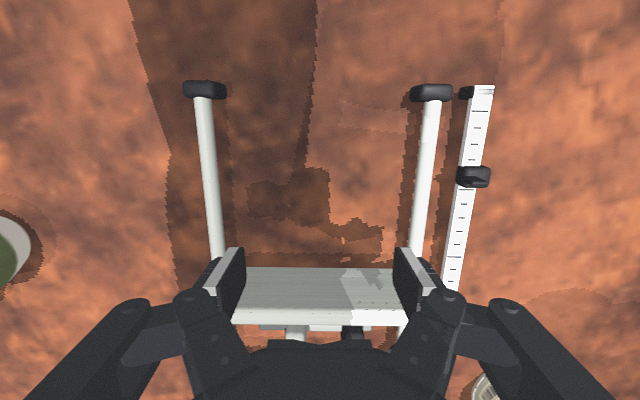

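```bash
python3 - <<'E'
from h import *
p=shot('wrist')
th=np.radians(-11.1);ux=np.array([np.cos(th),np.sin(th),0]);uy=np.array([-np.sin(th),np.cos(th),0])
tcp=ctrl.get_state()['eef_pos']*1000;O=np.array([609.5,-82.2,0])
for n,u,v,z in [('inner top',320,325,.062),('outer top',320,309,.062),('outer bottom',320,268,.018),('mark',472,172,.04)]:
    X=atz(p,u,v,z)*1000;print(n,X.round(1),'rel tcp',((X-tcp)@ux).round(1),((X-tcp)@uy).round(1),'rel start leg',((X-O)@ux).round(1))
for v in [-.011,.0,.011,.022]:
    q=R.from_quat(ctrl.get_state()['tcp_rot'])
    print(v,[proj(p,tcp/1000+q.apply([dx,.038,v])).round() for dx in (.011,-.011)])
t=shot('top','t3.png')
i=cv2.imread('pics/t3.png');cv2.imwrite('pics/t3c.png',cv2.resize(i[110:270,260:430],None,fx=3.5,fy=3.5,interpolation=cv2.INTER_CUBIC))
for c in (t,): print(look(c,'leg'),look(c,'cam_lever'),look(p,'leg'))
E
```

```text
inner top [609.2 -80.8  62. ] rel tcp 47.6 1.4 rel start leg -0.6
outer top [597.9 -78.6  62. ] rel tcp 36.2 1.4 rel start leg -12.0
outer bottom [597.1 -78.3  18. ] rel tcp 35.3 1.5 rel start leg -12.9
mark [539.3  22.7  40. ] rel tcp -40.9 89.6 rel start leg -89.1
-0.011 [array([388., 234.]), array([385., 270.])]
0.0 [array([383., 226.]), array([381., 260.])]
0.011 [array([379., 219.]), array([377., 252.])]
0.022 [array([376., 213.]), array([374., 244.])]
[(0.55, array([617.6, -13.3,  28.6]))] [] [(0.61, array([597.4, -87.6,  52.5]))]
```

View pics/t3c.png

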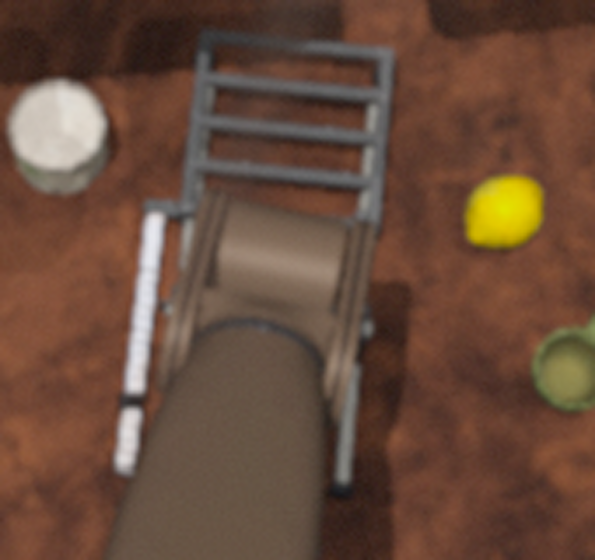

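```bash
python3 - <<'E'
from h import *
s=ctrl.get_state();q=R.from_quat(s['tcp_rot'])
out=[]
for cam,(u0,v0,w,h),k in [('scene',None or (0,0,0,0),5),('wrist',(170,200,300,120),2.66)]:
    p=shot(cam,cam+'4.png');im=p['color'][:,:,::-1].copy()
    if w==0:
        c=proj(p,s['eef_pos']).astype(int);u0,v0,w,h=c[0]-80,c[1]-32,160,56
    b=cv2.resize(im[v0:v0+h,u0:u0+w],(800,int(h*800/w)),interpolation=cv2.INTER_CUBIC);k=800/w
    for y in (-.038,.038):
        for z,col in [(.022,(0,255,0)),(.0,(255,255,0)),(-.021,(0,0,255))]:
            a=[(proj(p,s['eef_pos']+q.apply([x,y,z]))-[u0,v0])*k for x in (-.011,.011)]
            cv2.line(b,tuple(map(int,a[0])),tuple(map(int,a[1])),col,1)
    out.append(b)
o=np.vstack(out);print(o.shape);cv2.imwrite('pics/comp.png',o)
E
```

```text
(600, 800, 3)
```

View pics/comp.png

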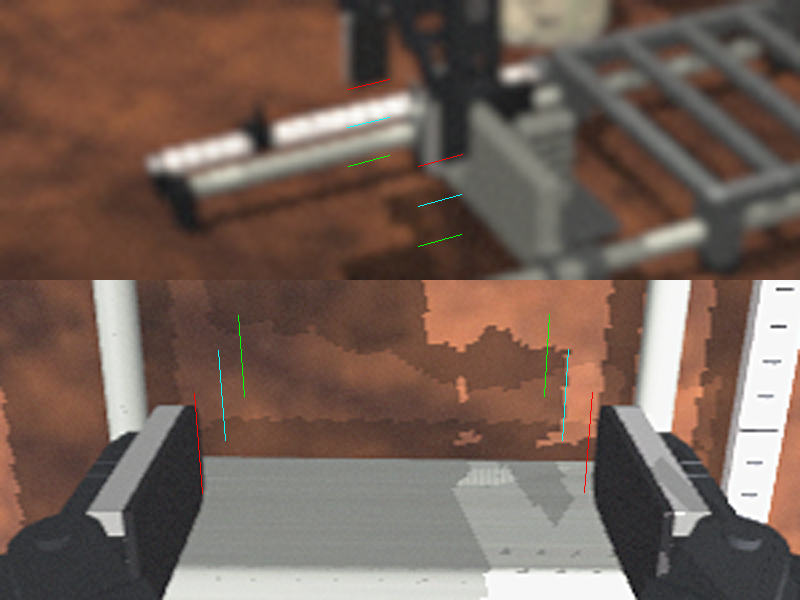

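The overlay in both cameras shows the fingertips at the red lines. That puts them about 21 mm above the reported TCP at this opening, so they passed over the plate, and the leg and the saddle have not moved. I'll go back behind the plate and lower by what the cameras show.

>>> send_rows:
  rows: "0 0 0 0 0 -5 0.8;0 0 0 -30 0 -5 0.8;0 0 0 -60 0 -5 0.8;0 0 0 -68 0 -5 0.8;0 0 0 -68 0 -5 0.8;0 0 0 -68 0 5 0.8;0 0 0 -68 0 15 0.8;0 0 0 -68 0 15 0.8"

```text
time: 7.05
eef_pos: [0.6267, -0.0854, 0.0326]
tcp_rot: [0.096, 0.995, 0.0, -0.002]
contact_force: [-0.6, 0.3, 0.2]
opening: 0.901
finger_force: 0.0
```

```bash
python3 st.py
```

```text
t 7.05 tcp [626.7 -85.4  32.6] yaw -11.06 F [-0.6  0.3  0.2] op 0.901 0.0 z [-0.0036  0.0011 -1.    ]
```

>>> send_rows:
  rows: "0 0 0 0 0 5 0.8;0 0 0 0 0 11 0.8;0 0 0 0 0 16 0.8;0 0 0 0 0 16 0.8"

```text
time: 7.55
eef_pos: [0.628, -0.0857, 0.0178]
tcp_rot: [0.096, 0.995, 0.0, -0.001]
contact_force: [-0.4, -0.7, -0.2]
opening: 0.899
finger_force: 0.0
```

>>> send_rows:
  rows: "0 0 0 4 0 0 0.8;0 0 0 8 0 0 0.8;0 0 0 14 0 0 0.8;0 0 0 20 0 0 0.8;0 0 0 20 0 0 0.8"

```text
time: 8.18
eef_pos: [0.6087, -0.0819, 0.0188]
tcp_rot: [0.096, 0.995, 0.0, 0.0]
contact_force: [3.0, 0.4, -0.7]
opening: 0.9
finger_force: 1.3
```

```bash
cat > f.py <<'E'
from h import *
import sys
p=shot('wrist',sys.argv[1]);g=cv2.cvtColor(p['color'],cv2.COLOR_RGB2GRAY)
print('col 320 rows',list(zip(range(190,340,4),g[190:340:4,320])))
print(p['cy'],look(p,'leg'),look(p,'pointer'),look(p,'mark'))
E
python3 st.py;python3 f.py w5.png
```

```text
t 8.175 tcp [608.7 -81.9  18.8] yaw -11.07 F [ 3.   0.4 -0.7] op 0.9 1.28813948482275 z [ 4.e-04  1.e-04 -1.e+00]
col 320 rows [(190, np.uint8(64)), (194, np.uint8(56)), (198, np.uint8(56)), (202, np.uint8(51)), (206, np.uint8(116)), (210, np.uint8(119)), (214, np.uint8(117)), (218, np.uint8(116)), (222, np.uint8(119)), (226, np.uint8(119)), (230, np.uint8(115)), (234, np.uint8(116)), (238, np.uint8(134)), (242, np.uint8(149)), (246, np.uint8(150)), (250, np.uint8(146)), (254, np.uint8(149)), (258, np.uint8(147)), (262, np.uint8(121)), (266, np.uint8(144)), (270, np.uint8(166)), (274, np.uint8(152)), (278, np.uint8(140)), (282, np.uint8(111)), (286, np.uint8(107)), (290, np.uint8(70)), (294, np.uint8(77)), (298, np.uint8(81)), (302, np.uint8(77)), (306, np.uint8(79)), (310, np.uint8(79)), (314, np.uint8(80)), (318, np.uint8(60)), (322, np.uint8(55)), (326, np.uint8(59)), (330, np.uint8(74)), (334, np.uint8(59)), (338, np.uint8(65))]
198.56149035875234 [(0.97, array([590.9, -84.8,  56. ]))] [(0.82, array([590.1, -77.6,  58.6]))] [(0.79, array([546.8,  27.9,  26.6]))]
```

>>> send_rows:
  rows: "0 0 0 8 0 0 0.8;0 0 0 18 0 0 0.8;0 0 0 28 0 0 0.8;0 0 0 38 0 0 0.8;0 0 0 46 0 0 0.8;0 0 0 52 0 0 0.8;0 0 0 54 0 0 0.8;0 0 0 54 0 0 0.8"

```text
time: 9.38
eef_pos: [0.5556, -0.0718, 0.0185]
tcp_rot: [0.096, 0.995, -0.0, -0.0]
contact_force: [3.4, 1.9, 1.5]
opening: 0.9
finger_force: 1.5
```

```bash
cat > g.py <<'E'
from h import *
import sys
s=ctrl.get_state();tcp=s['eef_pos']*1000
p=shot('wrist','m%d.png'%int(s['time']*100))
th=np.radians(-11.1);ux=np.array([np.cos(th),np.sin(th),0]);uy=np.array([-np.sin(th),np.cos(th),0]);O=np.array([609.5,-82.2,0])
# rectified top-down view of plane z=40 in rest axes relative to O: x from -130..-40, y 70..112, 4 px/mm
K=np.array([[p['fx'],0,p['cx']],[0,p['fy'],p['cy']],[0,0,1]]);E=np.array(p['extrinsics'])
def rect(z,x0,x1,y0,y1,k):
    pts=[(x0,y0),(x0,y1),(x1,y1),(x1,y0)]
    src=np.float32([proj(p,(O+ux*a+uy*b+[0,0,z])/1000) for a,b in pts]);w,h=int((y1-y0)*k),int((x1-x0)*k)
    dst=np.float32([(0,0),(w,0),(w,h),(0,h)])
    return cv2.warpPerspective(p['color'][:,:,::-1].copy(),cv2.getPerspectiveTransform(src,dst),(w,h),flags=cv2.INTER_CUBIC)
x0,x1,y0,y1,k=-120,-50,60,115,8
r=rect(40,x0,x1,y0,y1,k);cv2.imwrite('pics/r%d.png'%int(s['time']*100),r)
g=cv2.cvtColor(r,cv2.COLOR_BGR2GRAY).astype(int)
print('tcp leg0',((tcp-O)@ux).round(1),((tcp-O)@uy).round(1),look(p,'leg'),look(p,'pointer'),look(p,'mark'))
ys=[82,84,85,86,88,92,94,96,98,100,102,104,106]
print('x\\y',ys)
for x in np.arange(x0,x1,1.5): print(round(x,1),[int(g[int((x-x0)*k),int((y-y0)*k)]) for y in ys])
E
python3 st.py;python3 g.py
```

```text
t 9.375 tcp [555.6 -71.8  18.5] yaw -11.05 F [3.4 1.9 1.5] op 0.9 1.511739268898964 z [-6.e-04 -1.e-04 -1.e+00]
tcp leg0 -54.9 -0.2 [(0.85, array([538.5, -71.8,  55.6]))] [(0.58, array([536.4, -70.5,  56.6]))] [(0.75, array([536.6, -71.6,  56. ])), (0.56, array([544.6,  23.2,  23.7]))]
x\y [82, 84, 85, 86, 88, 92, 94, 96, 98, 100, 102, 104, 106]
-120.0 [247, 247, 247, 247, 247, 123, 131, 128, 128, 135, 141, 148, 150]
-118.5 [247, 247, 247, 247, 247, 125, 122, 124, 123, 128, 142, 146, 152]
-117.0 [248, 248, 248, 248, 248, 120, 125, 124, 129, 130, 140, 148, 153]
-115.5 [247, 141, 125, 122, 237, 113, 119, 123, 127, 133, 141, 146, 149]
-114.0 [247, 247, 247, 247, 247, 117, 121, 128, 136, 140, 139, 143, 148]
-112.5 [247, 247, 247, 247, 247, 115, 120, 131, 136, 141, 144, 146, 150]
-111.0 [247, 247, 247, 247, 247, 112, 116, 127, 136, 147, 148, 148, 151]
-109.5 [247, 247, 247, 247, 247, 119, 121, 132, 140, 147, 150, 151, 151]
-108.0 [247, 255, 255, 255, 249, 122, 124, 136, 140, 143, 144, 147, 153]
-106.5 [247, 254, 255, 255, 251, 127, 129, 135, 140, 141, 143, 148, 145]
-105.0 [247, 247, 247,
[... 1867 characters left out ...]
5, 255, 248, 130, 132, 136, 139, 141, 144, 140, 133]
-63.0 [247, 253, 255, 255, 247, 133, 135, 136, 136, 134, 133, 131, 128]
-61.5 [247, 247, 247, 247, 247, 135, 136, 141, 134, 131, 130, 129, 127]
-60.0 [247, 247, 247, 247, 247, 134, 132, 130, 132, 128, 126, 123, 122]
-58.5 [247, 247, 247, 247, 247, 134, 130, 129, 129, 128, 126, 125, 120]
-57.0 [247, 248, 248, 248, 247, 134, 131, 127, 128, 127, 127, 130, 121]
-55.5 [248, 131, 137, 130, 248, 132, 129, 132, 134, 129, 128, 122, 120]
-54.0 [247, 252, 251, 255, 247, 133, 127, 131, 131, 124, 123, 118, 121]
-52.5 [247, 247, 247, 247, 247, 132, 133, 134, 126, 123, 122, 117, 119]
-51.0 [247, 247, 247, 247, 247, 134, 137, 131, 124, 122, 117, 115, 122]
```

>>> send_rows:
  rows: "0 0 0 3 0 0 0.8;0 0 0 6 0 0 0.8;0 0 0 9 0 0 0.8;0 0 0 9 0 0 0.8"

```text
time: 10.07
eef_pos: [0.5466, -0.0699, 0.0185]
tcp_rot: [0.096, 0.995, -0.0, -0.0]
contact_force: [3.4, 0.9, 2.2]
opening: 0.901
finger_force: 1.5
```

```bash
python3 st.py; sed -i '/^ys=/,$d' g.py; cat >> g.py <<'E'
# composite view: rect z=40 with grid + raw crop
x0,x1,y0,y1,k=-100,-60,72,116,9
r=rect(40,x0,x1,y0,y1,k)
for x in range(x0,x1,5): cv2.line(r,(0,(x-x0)*k),(8,(x-x0)*k),(0,0,255) if x%10 else (0,255,0),1)
for y in range(75,y1,5): cv2.line(r,((y-y0)*k,0),((y-y0)*k,8),(0,0,255) if y%10 else (0,255,0),1)
u,v=proj(p,(O-85*ux+92*uy+[0,0,40])/1000).astype(int);print('crop at',u-35,v-32)
c=cv2.resize(p['color'][v-32:v+32,u-35:u+35,::-1],None,fx=5.6,fy=5.6,interpolation=cv2.INTER_CUBIC)
H=max(r.shape[0],c.shape[0]);pad=lambda a:cv2.copyMakeBorder(a,0,H-a.shape[0],0,4,cv2.BORDER_CONSTANT)
o=np.hstack([pad(r),pad(c)]);print(o.shape);cv2.imwrite('pics/fin%d.png'%int(s['time']*100),o)
E
python3 g.py; ls pics
```

```text
t 10.075 tcp [546.6 -69.9  18.5] yaw -11.05 F [3.4 0.9 2.2] op 0.901 1.5457982942461967 z [-7.e-04  0.e+00 -1.e+00]
tcp leg0 -64.1 -0.1 [(0.85, array([526. , -71.2,  55.2]))] [(0.66, array([528.9, -68.3,  53.6]))] [(0.92, array([543.3,  27.1,  26.4])), (0.5, array([530.2, -65.1,  55.3]))]
crop at 467 192
(360, 796, 3)
comp.png
fin1007.png
m1007.png
m937.png
r1007.png
r937.png
scene1.png
scene4.png
t3.png
t3c.png
tc.png
top1.png
w0.png
w1.png
w1b.png
w1c.png
w2.png
w3.png
w3c.png
w5.png
wrist4.png
```

View pics/fin1007.png

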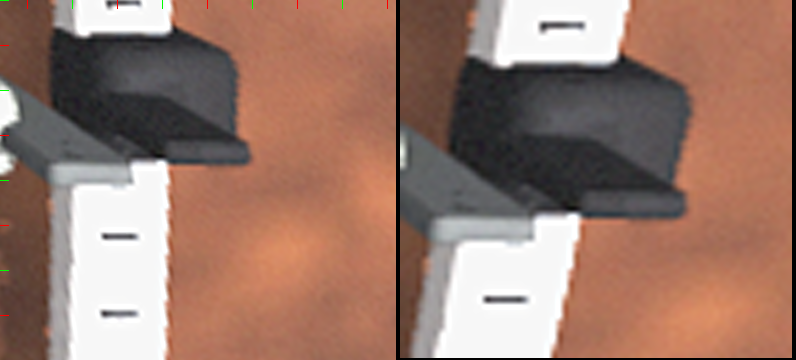

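The left panel (plane z = 40, 9 px/mm) shows the pointer's top face at rows 163–184 (middle 173.5, x ≈ -80.8). The mark fin's top face is at rows 142–162 (middle 152, x ≈ -83.1). About 2.3 mm more is needed, and nothing touches the saddle.

>>> send_rows:
  rows: "0 0 0 1.2 0 0 0.8;0 0 0 2.3 0 0 0.8;0 0 0 2.3 0 0 0.8;0 0 0 2.3 0 0 0.8"

```text
time: 10.78
eef_pos: [0.5446, -0.0695, 0.0185]
tcp_rot: [0.096, 0.995, 0.0, -0.0]
contact_force: [3.4, 1.3, 1.0]
opening: 0.899
finger_force: 1.6
```

```bash
cat >> g.py <<'E'
g=cv2.cvtColor(rect(40,x0,x1,y0,y1,k),cv2.COLOR_BGR2GRAY).astype(int)
for y in (80,82,84,93,95,97,98.5):
    print(y,[(round(x,2),int(g[int((x-x0)*k),int((y-y0)*k)])) for x in np.arange(-87,-78,.34)])
E
python3 st.py;python3 g.py
```

```text
t 10.775 tcp [544.6 -69.5  18.5] yaw -11.05 F [3.4 1.3 1. ] op 0.899 1.569138765335083 z [-4.e-04  0.e+00 -1.e+00]
tcp leg0 -66.1 -0.0 [(0.81, array([525.4, -71.6,  55.1]))] [(0.87, array([525. , -65.1,  54.4]))] [(0.58, array([542.8,  27.5,  26.6]))]
crop at 467 196
(360, 796, 3)
80 [(np.float64(-87.0), 98), (np.float64(-86.66), 99), (np.float64(-86.32), 100), (np.float64(-85.98), 101), (np.float64(-85.64), 101), (np.float64(-85.3), 103), (np.float64(-84.96), 96), (np.float64(-84.62), 78), (np.float64(-84.28), 91), (np.float64(-83.94), 129), (np.float64(-83.6), 169), (np.float64(-83.26), 196), (np.float64(-82.92), 194), (np.float64(-82.58), 191), (np.float64(-82.24), 183), (np.float64(-81.9), 174), (np.float64(-81.56), 170), (np.float64(-81.22), 176), (np.float64(-80.88), 197), (np.float64(-80.54), 205), (np.float64(-80.2), 200), (np.float64(-79.86), 204), (np.float64(-79.52), 214), (np.float64(-79.18), 213), (np.float64(-78.84), 217), (np.float64(-78.5), 218), (np.float64(-78.16), 215)]
82 [(np.float64(-87.0), 70), (np.float64(-86.66), 99), (np.float64(-86.32), 103), (np.float64(-8
[... 3492 characters left out ...]
-87.0), 117), (np.float64(-86.66), 119), (np.float64(-86.32), 119), (np.float64(-85.98), 124), (np.float64(-85.64), 129), (np.float64(-85.3), 134), (np.float64(-84.96), 115), (np.float64(-84.62), 67), (np.float64(-84.28), 50), (np.float64(-83.94), 68), (np.float64(-83.6), 79), (np.float64(-83.26), 85), (np.float64(-82.92), 81), (np.float64(-82.58), 77), (np.float64(-82.24), 75), (np.float64(-81.9), 67), (np.float64(-81.56), 89), (np.float64(-81.22), 138), (np.float64(-80.88), 136), (np.float64(-80.54), 129), (np.float64(-80.2), 128), (np.float64(-79.86), 128), (np.float64(-79.52), 127), (np.float64(-79.18), 124), (np.float64(-78.84), 124), (np.float64(-78.5), 128), (np.float64(-78.16), 128)]
```

>>> send_rows:
  rows: "0 0 0 0 0 0 0.8;0 0 0 0 0 0 0.8;0 0 0 0 0 0 0.8;0 0 0 0 0 0 0.8;0 0 0 0 0 0 0.8;0 0 0 0 0 0 0.8;0 0 0 0 0 0 0.8;0 0 0 0 0 0 0.8"

```text
time: 11.98
eef_pos: [0.5448, -0.0695, 0.0185]
tcp_rot: [0.096, 0.995, 0.0, -0.0]
contact_force: [3.6, 0.8, -0.2]
opening: 0.898
finger_force: 1.6
```

>>> send_rows:
  rows: "0 0 0 0 0 0 0.5;0 0 0 0 0 0 0.3;0 0 0 0 0 0 0.1;0 0 0 0 0 0 -0.1;0 0 0 0 0 0 -0.3;0 0 0 0 0 0 -0.5;0 0 0 0 0 0 -0.5;0 0 0 0 0 0 -0.5"
  grip_force: 35

```text
time: 12.98
eef_pos: [0.5467, -0.072, 0.0206]
tcp_rot: [0.097, 0.995, -0.002, 0.002]
contact_force: [2.6, -7.7, 6.6]
opening: 0.409
finger_force: 35.1
```

```bash
python3 st.py;python3 g.py | cut -c1-1200 | sed 's/np.float64//g'
```

```text
t 12.975 tcp [546.7 -72.   20.6] yaw -11.11 F [ 2.6 -7.7  6.6] op 0.409 35.11700693517923 z [ 0.0039 -0.0037 -1.    ]
tcp leg0 -63.6 -2.1 [(0.81, array([524.9, -73.3,  59.1]))] [(0.62, array([528.3, -64.2,  56.4]))] [(0.64, array([545.7,  27.4,  25.1]))]
crop at 469 190
(360, 796, 3)
80 [((-87.0), 38), ((-86.66), 35), ((-86.32), 31), ((-85.98), 44), ((-85.64), 74), ((-85.3), 97), ((-84.96), 104), ((-84.62), 99), ((-84.28), 95), ((-83.94), 95), ((-83.6), 98), ((-83.26), 100), ((-82.92), 97), ((-82.58), 98), ((-82.24), 100), ((-81.9), 91), ((-81.56), 100), ((-81.22), 142), ((-80.88), 171), ((-80.54), 190), ((-80.2), 194), ((-79.86), 190), ((-79.52), 178), ((-79.18), 162), ((-78.84), 170), ((-78.5), 191), ((-78.16), 205)]
82 [((-87.0), 36), ((-86.66), 35), ((-86.32), 38), ((-85.98), 38), ((-85.64), 35), ((-85.3), 36), ((-84.96), 40), ((-84.62), 42), ((-84.28), 66), ((-83.94), 94), ((-83.6), 99), ((-83.26), 97), ((-82.92), 100), ((-82.58), 102), ((-82.24), 100), ((-81.9), 93), ((-81.56), 98), ((-81.22), 131), ((-80.88), 161), ((-80.54), 184), ((-80.2), 188), ((-79.86), 185), ((-79.52), 1
[... 1580 characters left out ...]
87), ((-82.92), 88), ((-82.58), 84), ((-82.24), 79), ((-81.9), 68), ((-81.56), 82), ((-81.22), 126), ((-80.88), 130), ((-80.54), 128), ((-80.2), 127), ((-79.86), 129), ((-79.52), 129), ((-79.18), 126), ((-78.84), 126), ((-78.5), 128), ((-78.16), 129)]
98.5 [((-87.0), 128), ((-86.66), 131), ((-86.32), 130), ((-85.98), 123), ((-85.64), 114), ((-85.3), 124), ((-84.96), 125), ((-84.62), 80), ((-84.28), 55), ((-83.94), 72), ((-83.6), 82), ((-83.26), 85), ((-82.92), 85), ((-82.58), 83), ((-82.24), 81), ((-81.9), 70), ((-81.56), 85), ((-81.22), 134), ((-80.88), 137), ((-80.54), 132), ((-80.2), 129), ((-79.86), 128), ((-79.52), 129), ((-79.18), 127), ((-78.84), 126), ((-78.5), 125), ((-78.16), 124)]
```

>>> send_rows:
  rows: "0 0 0 0 0 0 -0.5;0 0 0 0 0 0 -0.5"

```text
time: 13.42
eef_pos: [0.5467, -0.072, 0.0207]
tcp_rot: [0.097, 0.995, -0.002, 0.002]
contact_force: [2.2, -5.7, 7.6]
opening: 0.412
finger_force: 35.1
```

```bash
python3 - <<'E'
s=open('g.py').read().split('\ng=cv2')[0]+'''
g=cv2.cvtColor(rect(40,x0,x1,y0,y1,k),cv2.COLOR_BGR2GRAY).astype(float)
for y in (81,82,83,84,94,95,96,97):
    q=g[:,int((y-y0)*k)-2:int((y-y0)*k)+3].mean(1);q=np.convolve(q,np.ones(3)/3,'same');d=np.gradient(q)
    i=[j for j in range(90,215) if d[j]>2 and d[j]==d[j-3:j+4].max()]
    print(y,'rising edges x:',[(round(x0+j/k,2),int(d[j])) for j in i])
'''
open('g.py','w').write(s)
E
python3 st.py; python3 g.py
```

```text
t 13.425 tcp [546.7 -72.   20.7] yaw -11.11 F [ 2.2 -5.7  7.6] op 0.412 35.11637846007943 z [ 0.0039 -0.0038 -1.    ]
81 rising edges x: []
82 rising edges x: [(-97.12, 2), (-95.25, 3)]
83 rising edges x: [(-95.25, 4)]
84 rising edges x: [(-108.0, 44), (-99.38, 30), (-95.25, 4), (-93.88, 2)]
94 rising edges x: [(-94.12, 3)]
95 rising edges x: [(-94.25, 6)]
96 rising edges x: [(-94.12, 3)]
97 rising edges x: []
```

>>> send_rows:
  rows: "0 0 0 0.8 -0.5 -0.5 -0.5;0 0 0 1.7 -1 -1 -0.5;0 0 0 2.6 -1.5 -1.5 -0.5;0 0 0 2.6 -1.5 -1.5 -0.5;0 0 0 2.6 -1.5 -1.5 -0.5"

```text
time: 14.1
eef_pos: [0.5425, -0.0711, 0.0207]
tcp_rot: [0.097, 0.995, -0.001, 0.001]
contact_force: [1.6, -4.0, 5.6]
opening: 0.41
finger_force: 35.8
```

```bash
sed -i 's/range(90,215)/range(int((-88-x0)*k),int((-74-x0)*k))/' g.py; python3 st.py; python3 g.py
```

```text
t 14.1 tcp [542.5 -71.1  20.7] yaw -11.08 F [ 1.6 -4.   5.6] op 0.41 35.77289896085858 z [ 0.0013 -0.0012 -1.    ]
81 rising edges x: [(-85.5, 13), (-82.5, 19)]
82 rising edges x: [(-85.5, 12), (-82.38, 43)]
83 rising edges x: [(-87.88, 11), (-85.38, 12), (-82.38, 43)]
84 rising edges x: [(-87.12, 8), (-85.38, 11), (-82.38, 43)]
94 rising edges x: [(-84.38, 6), (-81.75, 9)]
95 rising edges x: [(-84.38, 5), (-81.62, 9)]
96 rising edges x: [(-84.25, 5), (-81.62, 8)]
97 rising edges x: [(-84.25, 5), (-81.62, 8)]
```

>>> send_rows:
  rows: "0 0 0 -0.4 0 0 -0.5;0 0 0 -0.9 0 0 -0.5;0 0 0 -0.9 0 0 -0.5;0 0 0 -0.9 0 0 -0.5"

```text
time: 14.65
eef_pos: [0.5435, -0.0713, 0.0207]
tcp_rot: [0.097, 0.995, -0.001, 0.001]
contact_force: [2.0, -5.0, 6.5]
opening: 0.406
finger_force: 35.8
```

```bash
python3 st.py; python3 g.py
```

```text
t 14.65 tcp [543.5 -71.3  20.7] yaw -11.08 F [ 2.  -5.   6.5] op 0.406 35.815641693770885 z [ 0.0014 -0.0013 -1.    ]
81 rising edges x: [(-84.5, 13), (-82.0, 22)]
82 rising edges x: [(-87.62, 10), (-84.5, 14), (-82.0, 21)]
83 rising edges x: [(-87.0, 11), (-84.5, 13), (-82.0, 22)]
84 rising edges x: [(-86.12, 8), (-84.5, 12), (-82.0, 22), (-75.38, 2)]
94 rising edges x: [(-84.12, 6), (-84.0, 6), (-81.5, 8)]
95 rising edges x: [(-84.0, 5), (-81.38, 9)]
96 rising edges x: [(-84.12, 6), (-81.62, 7)]
97 rising edges x: [(-84.0, 6), (-81.38, 8)]
```

>>> send_rows:
  rows: "0 0 0 -0.4 0 0 -0.5;0 0 0 -0.4 0 0 -0.5;0 0 0 -0.4 0 0 -0.5;0 0 0 -0.4 0 0 -0.5"

```text
time: 15.2
eef_pos: [0.5438, -0.0714, 0.0207]
tcp_rot: [0.097, 0.995, -0.001, 0.001]
contact_force: [2.1, -3.1, 5.8]
opening: 0.412
finger_force: 35.8
```

```bash
python3 st.py; python3 g.py; python3 - <<'E'
from h import *
p=shot('top')
for t in ('mug','lemon','tin'): print(t,look(p,t))
E
```

```text
t 15.2 tcp [543.8 -71.4  20.7] yaw -11.08 F [ 2.1 -3.1  5.8] op 0.412 35.818840116262436 z [ 0.0014 -0.0013 -1.    ]
81 rising edges x: [(-87.88, 10), (-86.0, 3), (-84.12, 15), (-81.62, 22)]
82 rising edges x: [(-87.12, 11), (-84.12, 14), (-81.62, 21)]
83 rising edges x: [(-86.62, 11), (-84.0, 13), (-81.62, 21)]
84 rising edges x: [(-85.88, 9), (-84.0, 10), (-81.62, 22)]
94 rising edges x: [(-84.25, 6), (-81.62, 12)]
95 rising edges x: [(-84.25, 8), (-81.62, 11)]
96 rising edges x: [(-84.25, 6), (-83.38, 2), (-81.62, 10)]
97 rising edges x: [(-84.25, 8), (-81.62, 11)]
mug [(0.89, array([ 541.3, -325.9,   25. ]))]
lemon [(0.66, array([ 667.7, -279.6,   50.3]))]
tin [(0.8, array([768.2,  68.3,  58.1]))]
```

The pointer is level with the mark (edges -84.1 / -81.6 against -84.25 / -81.6), the lever is home and gripped at 36 N, and the bystanders have not moved. Handing in now.

```bash
python3 -c "
from plant import ctrl
print(ctrl.sign_off())"
```

```text
the job is handed in; nothing more can be done
None
```

The job is handed in: the pointer is level with the mark to about 0.1 mm by the wrist camera, and the lever is home and still pinched to the lug at 36 N. The leg slipped in 2.6 mm during the squeeze and I drew it back to the mark. An earlier pull passed over the leg without touching it. The marker, mug, lemon and tin have not moved.

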